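# Make the vegetable slicer safe to put away

### The arm

A 6-joint arm with a two-finger parallel gripper is mounted at the origin on a cart in front of the work surface, level with it; the furniture and walls round the work are solid. World frame = base frame: x ahead of the robot, y to its left, z up, the work surface at z = 0. Lengths are in m, angles in degrees, forces in N, time in s.
With the tool pointing down it reaches from about 0.35 to 0.875 m from the base axis. Payload 4.2 kg.
Tool frame: the origin (TCP) lies on the centre line of the jaws, within the pads' length; the fingertips stand tip_reach ahead of it and the grasp point (between the pads) is the TCP (tip_reach is the distance from the TCP to the fingertips, in m); z points along the fingers, y is the line along which they close (so a half turn about z gives the same grasp; the last joint's range is limited). The gripper opens to 87 mm and grips with 3 to 60 N. Pads are 19 mm wide; open, the fingers measure 117 mm over their backs; the gripper's body (75 mm by 190 mm) begins 51 mm behind the grasp point.
Start: joints at [-57.949, 22.042, 0.453, 0, -68.411, -14.817], TCP at [0.185, -0.597, 0.242] pointing down, gripper open.
Joint ranges: [-179.83, 179.83], [-69.29, 118.12], [-61.27, 80.66], [-181.25, 117.63], [-171.15, -9.14], [-177.46, 177.46]. Speed limits (degrees/s): [159.86, 159.86, 180, 180, 180, 180].

### API

Orientations are given as a 3x3 rotation matrix whose columns are the frame's x, y, z axes.
In Python, from station import sense, capture, finish_job, tip_reach gives the robot as it stands.
- The arm moves only by the tool arm_command, never from a script. Its argument "deltas" is a list of rows, each a list of 7 numbers: the turn, a rotation vector about the tool's x, y, z in rad, then the shift along the tool's x, y, z in cm, then the closure, from -1 (fully open) to 1 (shut), so that 0 is half open. In form: [[rx, ry, rz, dx, dy, dz, hand], ...]. A call has 1 to 8 rows; each row is the pose to reach, as a shift and turn from the pose commanded when the call began, along the tool's axes at that moment; what a row does not reach only later rows make up. A row lasts 1/12 s, in which the tool goes at most 41.7 mm and 7.16 degrees, less where a joint would pass 70% of its speed; a pose out of reach is approached as far as the arm can. A call with a gripper value outside its range is refused whole. The fingers move at their own pace and stop on an object; the grip force is fixed at half the most. Time passes only in rows, so rows that repeat a pose let the fingers close. It gives the time, the measured TCP pose, the force, the opening and the grip force at its end, in the units of the state.
- sense(): the state, without advancing time (a new reading comes with each control period).
- capture(name): name is "scene" or "top" or "wrist"; returns a dict with "pixels" (384x512x3 uint8, blue, green, red), "fovy" (degrees; the focal length in pixels is half the picture's height over the tangent of half this angle, whatever the lens; pixels are square), "cx", "cy" (the principal point, pixels), "rvec" (rotation vector, rad) and "tvec" (3), from world to camera coordinates, as OpenCV has them. Camera axes: x right, y down, z forward; pixel columns grow to the right and rows downward; lengths in m; the calibration is good to about 2 mm. A picture is of the moment at which its call begins. There is no depth.
- finish_job(): hands the job in; it is judged then, once.
The state is a dict: "time_s": time; "joints": joint angles; "joint_velocities": joint speeds; "effort": joint torques, N m; "tcp_pos": TCP position; "ee_rot": TCP orientation; "wrist_force": force on the tool from outside, world axes, zero at the start; "moment": the same for the moment, N m; "gripper_width": opening from 0.0 (shut) to 1.0 (fully open); "gripper_force": force on a finger pad.
Only numpy, scipy, OpenCV 4.12 (cv2) and the standard library are available. Lean on these libraries where they do the work, as an engineer would, in place of code of your own. Each camera call takes 0.05 s, during which the arm holds its last target. There are 200 camera calls.

### The job

Make the vegetable slicer safe to put away. First close its blade: hold the orange selector pressed down, slide it gently towards the green dot until it meets its end stop, and let it spring back up so that it is locked there. Then set the orange hand guard on the slicer's two rails and slide it under the grey lip, fully home against the stop, so that it covers the blade; leave the onion, lemon and mug where they are.

Things in the scene. Friction and masses are not known exactly. Their poses are not given: they have to be found in the camera images.
- slicer: White vegetable slicer (mandoline), fixed on suction feet; 300 mm long (its y axis), 122 wide (x). Origin on the worktop under its middle, z up. Two guard rails run along y from -134 to +82 mm: ridges 6 mm high with tops at z = 34 mm, inner faces at x = -42 and +42, outer faces at x = -50 and +50. The blade lies about y = -88. Selector pod at the +y end, stop wall and lip at the -y end.
- pod_top (a point): Middle of the top of the grey selector pod on the slicer's +y end: slicer (0, 116, 40) mm. Pod top 122 mm along x, 64 along y, with a slot along x for the selector. Green dot at its +x end, bars for the cut thickness at the rest. Axes as the slicer's.
- selector: Orange ribbed selector block: 16 mm along the slicer's x (the way it slides), 28 along y, 22 high; origin at its centre, axes as the slicer's. When up, its underside stands 10 mm and its top 32 mm above the pod top, on a thin neck. Free room for fingers on all sides.
- thickness_slide (a joint): Travel of the selector along the slicer's +x, in m: 0 thickest cut (robot's side); the end stop at the green-dot end (blade closed) lies, unseen, anywhere from 0.040 to 0.056, as the fitted blade insert needs: feel it. Friction 1 to 2 N. While up, a hidden gate blocks it 23 mm before the end stop; held down it passes. Only in the last 2 mm before the stop can it spring back up, locked.
- slide_release (a joint): How far the selector is pressed down, in m: 0 up (held by a spring), 0.006 fully down. It takes about 4 N to start and 7 N at the bottom; from 0.0045 on it clears the gate. Let go, it springs up wherever no gate is above it. As the selector travels the white ramp rises by itself.
- stop_block: Small fixed block inside the pod that carries the selector's gate and end stop; not visible. Its origin does not show where the stop is. They stand 25 N well; ramming the selector into them with over 45 N breaks them.
- guard_grip (a point): Centre of the black bar grip on top of the loose orange hand guard (about 0.17 kg). Bar 56 mm long along the guard's x, 20 wide along its y, 22 high; this point is 44 mm above the guard's underside, the bar's top at 55. The guard is the same after a half turn about z.
- guard_base (a point): Centre of the underside of the guard's plate, 5 mm above the guard's underside. Plate 112 (x) x 96 (y) x 5 mm, flat within 15 mm of its y edges, domed between. Under it two runners 5 mm deep, 90 long along y, outer faces at x = -39 and +39: they go between the rails with 3 mm play a side while the plate rests on the rail tops. Fully home: slicer (0, -86, 34) mm.
- end_stop (a point): Point on the face of the slicer's stop wall, midway between the rails at rail-top height: slicer (0, -134, 34) mm. Above it a grey lip across the whole width reaches 9 mm towards +y, underside at z = 42, top at 47: the plate passes under it with 3 mm to spare, so the guard must be set down short of it and slid in. Axes as the slicer's.
- onion: Loose red onion, about 84 mm, next to the guard and the slicer (another stands far back, by the vase); origin at its underside. Leave alone.
- lemon: Loose lemon, 71 x 53 x 51 mm; origin at its underside. Leave alone.
- mug: Loose white mug, 82 x 114 x 91 mm; origin at its underside. Leave alone.
Not all that is in view belongs to the job. There is more than one size of the part that bears guard_grip; the job needs the larger.

How it is judged:
By the outcome, as a careful person would: the job done as asked, in the order asked, and still so for the second after the job is handed in, with the robot touching nothing.
It also fails if it takes over 48 s, if anything falls off the work surface, if the arm or the gripper's body presses on something with over 40 N, if the wrist force passes 120 N, or if a joint passes its speed limit or range.

## Working session

There is one attempt and no reset: what is moved stays moved. The work goes in short steps, Python scripts to look and compute and a tool call to move; the robot and the scene stay as the last step left them, time stands still between calls to the robot, and variables do not carry over. Pictures are saved under pics/ and viewed, at most 12 in all, crops included, and the job is handed in when it is done.

Besides the shell and the picture viewer there is one more tool, called after ">>>" in YAML: its name, and indented under it one key for each argument. arm_command: Moves the arm, as the interface text tells. Its arguments: {"type":"object","properties":{"deltas":{"type":"array"}},"required":["deltas"]}

```bash
ls; mkdir -p pics; python3 - <<'E'
from station import *
import cv2,numpy as np
print(tip_reach, sense())
for n in("scene","top"):
    c=capture(n); cv2.imwrite(f"pics/{n}0.png",c["pixels"]); np.save(f"pics/{n}0.npy",c,allow_pickle=True)
    print(n,c["fovy"],c["cx"],c["cy"],c["rvec"],c["tvec"])
a=cv2.imread("pics/scene0.png");b=cv2.imread("pics/top0.png")
cv2.imwrite("pics/s0.png",cv2.resize(a,(780,585)));cv2.imwrite("pics/t0.png",cv2.resize(b,(780,585)))
E
```

```text
pics
0.019 {'time_s': 0.0, 'joints': array([-5.79490115e+01,  2.20904099e+01,  3.81043070e-01, -2.92598451e-02,
       -6.84105295e+01, -1.48161554e+01]), 'joint_velocities': array([ 0.03856095, -0.18203972, -0.02441063, -0.14262252,  0.02692694,
        0.00376769]), 'effort': array([ 1.08012959e-03, -3.90666640e+01,  1.87400848e+01,  4.21973884e+00,
        1.09328804e-02, -1.83525481e-04]), 'tcp_pos': array([ 0.18503674, -0.5964045 ,  0.24047118]), 'ee_rot': array([[-9.55154187e-01, -2.96108050e-01, -7.07980806e-04],
       [-2.96108887e-01,  9.55152042e-01,  2.02557794e-03],
       [ 7.64393803e-05,  2.14437865e-03, -9.99997698e-01]]), 'wrist_force': array([-0.2095495 , -0.33333456, -0.0082058 ]), 'moment': array([-0.03827645, -0.02471215,  0.03704597]), 'gripper_force': 0.0, 'gripper_width': 1.000458071450222}
scene 56.35660596042353 252.40694636883757 190.16171629166658 [ 2.62373539  0.10859472 -0.04488311] [-0.39857566 -0.19442538  1.32485146]
top 47.87271598472747 248.6071832577054 186.31476198346022 [ 2.13221109 -2.08620333  0.22016906] [-0.24967172  0.40328767  1.32389432]
```

View pics/s0.png

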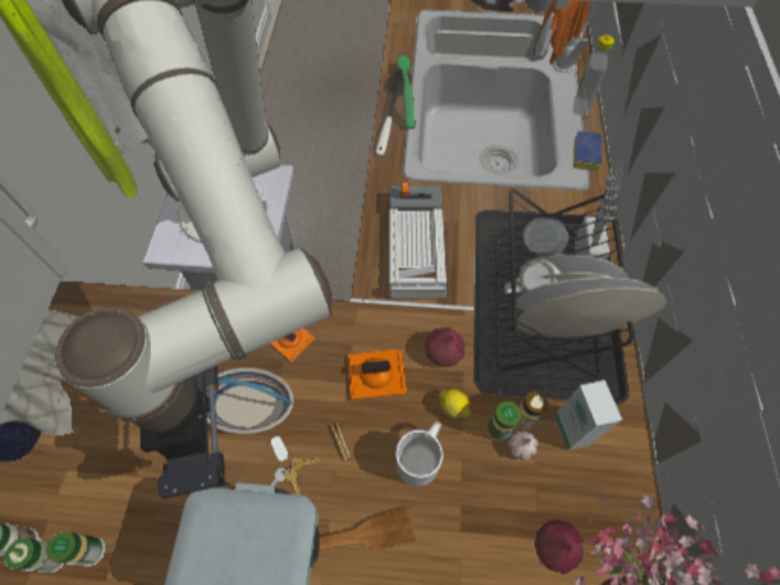

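View pics/t0.png

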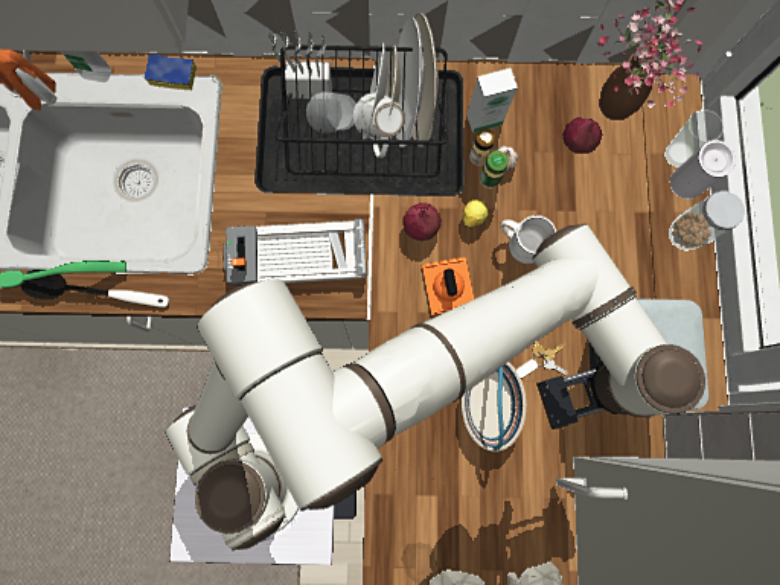

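The scene view (780 px wide) shows the slicer at (417,245), with its orange selector at (405,190) on the grey pod. In the top view the slicer is at (300,250) and the selector at (238,264).

There are two guard candidates: a large orange one at scene (377,373) / top (448,286), and a smaller one at scene (292,340), half hidden by the arm. The large one fits the description: it looks clearly bigger and stands next to the onion. I'll measure both and confirm in a crop.

```bash
cat > h.py <<'E'
import cv2,numpy as np
def load(n): return np.load(n,allow_pickle=True).item()
def K(c):
    f=c["pixels"].shape[0]/2/np.tan(np.radians(c["fovy"])/2)
    return np.array([[f,0,c["cx"]],[0,f,c["cy"]],[0,0,1]])
def ray(c,uv):
    R=cv2.Rodrigues(np.array(c["rvec"]))[0];t=np.array(c["tvec"]).ravel()
    uv=np.atleast_2d(uv).astype(float)
    d=(np.c_[uv,np.ones(len(uv))]@np.linalg.inv(K(c)).T)@R
    return -R.T@t,d
def plane(c,uv,z):
    o,d=ray(c,uv); return o+d*((z-o[2])/d[:,2])[:,None]
def tri(c1,u1,c2,u2):
    o1,d1=ray(c1,u1);o2,d2=ray(c2,u2);A=np.c_[d1[0],-d2[0]]
    s=np.linalg.lstsq(A,o2-o1,rcond=None)[0];p,q=o1+s[0]*d1[0],o2+s[1]*d2[0]
    return (p+q)/2,np.linalg.norm(p-q)
def proj(c,p): return cv2.projectPoints(np.atleast_2d(p).astype(float),np.array(c["rvec"]),np.array(c["tvec"]),K(c),None)[0].reshape(-1,2)
def orange(c,lo=(5,150,110),hi=(16,255,255),amin=25):
    m=cv2.inRange(cv2.cvtColor(c["pixels"],cv2.COLOR_BGR2HSV),lo,hi)
    cs=cv2.findContours(m,cv2.RETR_EXTERNAL,cv2.CHAIN_APPROX_NONE)[0]
    return m,[k for k in cs if cv2.contourArea(k)>amin]
E
python3 - <<'E'
from h import *
for n in("scene","top"):
    c=load(f"pics/{n}0.npy");m,cs=orange(c)
    for k in cs:
        (u,v),(w,h),a=r=cv2.minAreaRect(k)
        print(n,(round(u,1),round(v,1)),(round(w),round(h)),round(a),cv2.contourArea(k),plane(c,[[u,v]],.02).round(3))
        if cv2.contourArea(k)>500: print(plane(c,cv2.boxPoints(r),.01).round(4).tolist())
s=load("pics/scene0.npy")["pixels"];t=load("pics/top0.npy")["pixels"]
A=cv2.resize(s[110:270,165:325],(400,400),interpolation=2)
B=cv2.resize(t[125:215,140:320],(800,400),interpolation=2)
cv2.imwrite("pics/c1.png",A);cv2.imwrite("pics/c2.png",B)
E
```

```text
scene (240.3, 352.1) (22, 62) 74 769.0 [[ 0.428 -0.694  0.02 ]]
[[0.3399, -0.6943, 0.01], [0.4951, -0.6395, 0.01], [0.5146, -0.6916, 0.01], [0.3631, -0.7441, 0.01]]
scene (246.7, 245.1) (31, 38) 83 1063.5 [[ 0.417 -0.396  0.02 ]]
[[0.3478, -0.3535, 0.01], [0.4638, -0.3288, 0.01], [0.482, -0.4285, 0.01], [0.371, -0.4516, 0.01]]
scene (192.0, 223.5) (18, 23) 45 278.5 [[ 0.238 -0.338  0.02 ]]
scene (370.2, 17.4) (13, 39) 18 182.5 [[0.872 0.736 0.02 ]]
top (295.1, 186.0) (34, 33) 76 894.0 [[ 0.418 -0.39   0.02 ]]
[[0.46, -0.3253, 0.01], [0.4894, -0.4304, 0.01], [0.3805, -0.4562, 0.01], [0.352, -0.3527, 0.01]]
top (10.0, 44.0) (30, 18) 36 136.5 [[0.898 0.595 0.02 ]]
```

View pics/c2.png

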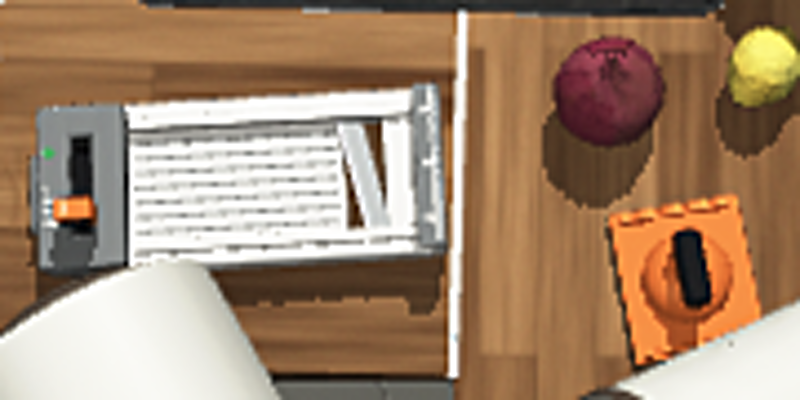

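View pics/c1.png

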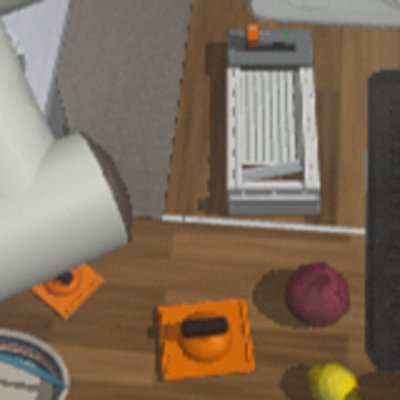

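The crops show the pod with its green dot at crop (48,153), the selector at (75,209), and the lip running from (425,90) to (435,250). The guard at top crop (690,275) has a plate of about 117 x 105 mm, so it is the larger one. The one at scene crop (68,285) is clearly smaller.

```bash
python3 - <<'E'
from h import *
s=load("pics/scene0.npy");t=load("pics/top0.npy")
T=lambda p:np.array(p)/(800/180)+[140,125]
S=lambda p:np.array(p)/2.5+[165,110]
print("dot",plane(t,T([[48,153]]),.04),plane(s,S([[287,34]]),.04))
print("sel",tri(t,T([75,209]),s,S([252,36])),plane(t,T([[75,209]]),.066))
print("pod top",plane(t,T([[38,108],[125,105],[127,262]]),.04).round(3).tolist())
print("pod scene",plane(s,S([[230,31],[313,34],[314,66],[230,66]]),.04).round(3).tolist())
print("lip top",plane(t,T([[415,85],[437,85],[443,247],[425,250]]),.047).round(3).tolist())
print("lip scene",plane(s,S([[229,186],[319,186]]),.047).round(3).tolist())
# bar
for n,c,(u,v) in(("s",s,(247,240)),("t",t,(295,186))):
    x=c["pixels"][v-14:v+14,u-14:u+14]; m=(x.max(2)<60).astype(np.uint8)
    k=max(cv2.findContours(m,0,2)[0],key=cv2.contourArea)
    (a,b),w,ang=r=cv2.minAreaRect(k);p=np.array([a+u-14,b+v-14]);print(n,p,w,ang)
    q=plane(c,cv2.boxPoints(r)+[u-14,v-14],.05);print(q.round(3).tolist(),plane(c,[p],.05))
E
```

```text
dot [[0.49053974 0.0748192  0.04      ]] [[0.49412234 0.07041671 0.04      ]]
sel (array([0.44476705, 0.04849349, 0.05743632]), np.float64(0.0007904330293302456)) [[0.44305295 0.04675809 0.066     ]]
pod top [[0.524, 0.084, 0.04], [0.528, 0.021, 0.04], [0.411, 0.013, 0.04]]
pod scene [[0.411, 0.07, 0.04], [0.532, 0.073, 0.04], [0.535, 0.015, 0.04], [0.416, 0.006, 0.04]]
lip top [[0.545, -0.189, 0.047], [0.546, -0.205, 0.047], [0.426, -0.212, 0.047], [0.423, -0.2, 0.047]]
lip scene [[0.431, -0.195, 0.047], [0.548, -0.186, 0.047]]
s [245.98780346 240.39024353] (5.852870941162109, 16.454299926757812) 83.6598129272461
[[0.389, -0.388, 0.05], [0.437, -0.378, 0.05], [0.441, -0.396, 0.05], [0.393, -0.406, 0.05]] [[ 0.4152001  -0.39224821  0.05      ]]
t [295.17307758 184.86538601] (16.669872283935547, 6.275716304779053) 78.69007110595703
[[0.439, -0.372, 0.05], [0.443, -0.392, 0.05], [0.391, -0.402, 0.05], [0.387, -0.383, 0.05]] [[ 0.41489998 -0.38711344  0.05      ]]
```

Slicer yaw is about +4°, the selector is near (0.444, 0.048), and the guard grip is near (0.415, -0.389) with yaw about 12°. Moving above the pod.

>>> arm_command:
  deltas:
    - [0,0,0.12,-3.1,3.8,0.1,-1]
    - [0,0,0.23,-6.2,7.6,0.3,-1]
    - [0,0,0.23,-9.3,11.4,0.4,-1]
    - [0,0,0.23,-12.4,15.2,0.6,-1]
    - [0,0,0.23,-15.5,19.0,0.7,-1]
    - [0,0,0.23,-18.6,22.8,0.9,-1]
    - [0,0,0.23,-21.7,26.6,1.0,-1]
    - [0,0,0.23,-24.3,29.7,1.1,-1]

```text
time_s: 0.77
tcp_pos: [0.31, -0.286, 0.2316]
ee_rot: [[-0.998, -0.07, -0.0], [-0.07, 0.998, 0.0], [0.0, 0.0, -1.0]]
wrist_force: [1.7, -0.9, 0.3]
gripper_width: 1.001
gripper_force: 0.0
```

>>> arm_command:
  deltas:
    - [0,0,0,-1.8,3.6,0.4,-1]
    - [0,0,0,-3.6,7.2,0.8,-1]
    - [0,0,0,-5.4,10.8,1.2,-1]
    - [0,0,0,-7.2,14.4,1.6,-1]
    - [0,0,0,-9.0,18.0,2.0,-1]
    - [0,0,0,-10.8,21.6,2.4,-1]
    - [0,0,0,-12.4,24.4,2.8,-1]
    - [0,0,0,-13.4,26.2,3.0,-1]

```text
time_s: 1.43
tcp_pos: [0.4259, -0.0145, 0.2014]
ee_rot: [[-0.997, -0.074, -0.0], [-0.074, 0.997, 0.0], [0.0, 0.0, -1.0]]
wrist_force: [0.6, -0.4, -0.1]
gripper_width: 1.001
gripper_force: 0.0
```

```bash
python3 - <<'E'
from station import *
from h import *
c=capture("wrist");cv2.imwrite("pics/w1.png",c["pixels"]);np.save("pics/w1.npy",c,allow_pickle=True)
s=sense();print(s["time_s"],s["tcp_pos"],s["ee_rot"],s["joints"])
m,cs=orange(c)
for k in cs:
    r=cv2.minAreaRect(k);print(r,plane(c,[r[0]],.066))
E
```

```text
1.4833 [ 0.4273887  -0.01316517  0.20126828] [[-9.97198089e-01 -7.48009847e-02  8.85414923e-04]
 [-7.48005863e-02  9.97198399e-01  4.74901733e-04]
 [-9.18457460e-04  4.07341545e-04 -9.99999495e-01]] [ 2.01751039e+01  4.67040219e+00 -2.91665855e+01 -9.69058834e-03
 -5.61060103e+01 -1.05879927e+02]
((323.0, 204.5), (17.0, 32.0), 90.0) [[0.44251024 0.04868902 0.066     ]]
```

View pics/w1.png

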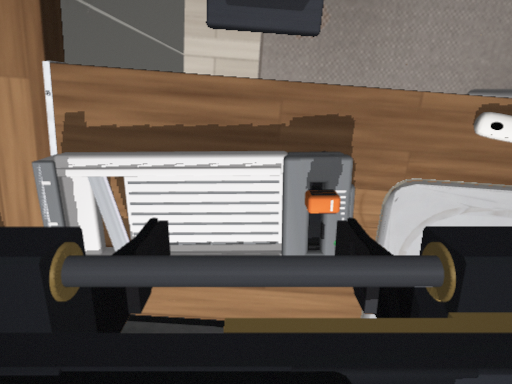

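The wrist view shows the selector at (323,204), which puts it at about (0.443, 0.0487), in agreement with the other views. The tool is aligned with the slicer.

>>> arm_command:
  deltas:
    - [0,0,0,-0.9,3.0,1.6,-1]
    - [0,0,0,-1.8,5.9,4.0,-1]
    - [0,0,0,-1.8,5.9,7.0,-1]
    - [0,0,0,-1.8,5.9,8.0,-1]
    - [0,0,0,-1.8,5.9,8.0,-1]
    - [0,0,0,-1.8,5.9,8.0,-1]

```text
time_s: 1.98
tcp_pos: [0.4388, 0.0428, 0.1215]
ee_rot: [[-0.997, -0.071, -0.001], [-0.071, 0.997, -0.001], [0.002, -0.001, -1.0]]
wrist_force: [0.5, 0.8, 1.1]
gripper_width: 1.002
gripper_force: 0.0
```

```bash
python3 - <<'E'
from station import *
from h import *
c=load("pics/w1.npy")
e=plane(c,[[65,156],[280,152]],.034);d=e[1]-e[0];print("edge",e,np.degrees(np.arctan2(-d[0],d[1])))
e=plane(c,[[288,154],[350,154],[285,245]],.04);print("pod",e)
s=sense();print(s["time_s"],s["tcp_pos"],s["ee_rot"][:,1],s["wrist_force"])
c=capture("wrist");cv2.imwrite("pics/w2.png",c["pixels"]);np.save("pics/w2.npy",c,allow_pickle=True)
m,cs=orange(c)
for k in cs:
    r=cv2.minAreaRect(k);print(r,plane(c,[r[0]],.07),plane(c,cv2.boxPoints(r),.072))
E
```

```text
edge [[ 0.42326412 -0.18973127  0.034     ]
 [ 0.40475723  0.0099764   0.034     ]] 5.294473474382216
pod [[0.40501825 0.01686256 0.04      ]
 [0.40085458 0.07334355 0.04      ]
 [0.4957525  0.02321666 0.04      ]]
1.9833 [0.43878685 0.04275221 0.12154096] [-7.11212264e-02  9.97467254e-01 -9.21209636e-04] [0.49229969 0.78676514 1.06616641]
((261.05035400390625, 220.36349487304688), (23.748085021972656, 44.2811279296875), 88.45184326171875) [[0.44084633 0.04840972 0.07      ]] [[0.43375193 0.03418077 0.072     ]
 [0.43107502 0.06081287 0.072     ]
 [0.44648261 0.06269003 0.072     ]
 [0.44923312 0.0355124  0.072     ]]
```

View pics/w2.png

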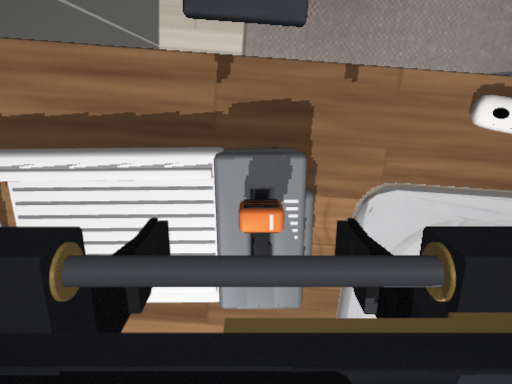

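The wrist view shows the selector at (261,216), the pod from (216,150) to (305,308), and clear room on both sides for the fingers. Descending around it.

>>> arm_command:
  deltas:
    - [0,0,0,-0.3,0.5,0.5,-1]
    - [0,0,0,-0.3,0.5,2.0,-1]
    - [0,0,0,-0.3,0.5,3.5,-1]
    - [0,0,0,-0.3,0.5,4.7,-1]
    - [0,0,0,-0.3,0.5,5.2,-1]
    - [0,0,0,-0.3,0.5,5.2,-1]
    - [0,0,0,-0.3,0.5,5.2,-1]

```text
time_s: 2.62
tcp_pos: [0.4423, 0.0483, 0.0705]
ee_rot: [[-0.997, -0.071, 0.001], [-0.071, 0.997, 0.0], [-0.001, 0.0, -1.0]]
wrist_force: [0.8, 0.2, -0.2]
gripper_width: 1.004
gripper_force: 0.0
```

Well centred. Closing on it at this height.

>>> arm_command:
  deltas:
    - [0,0,0,0,0,0,0.2]
    - [0,0,0,0,0,0,0.5]
    - [0,0,0,0,0,0,1]
    - [0,0,0,0,0,0,1]
    - [0,0,0,0,0,0,1]
    - [0,0,0,0,0,0,1]

```text
time_s: 3.12
tcp_pos: [0.4417, 0.0482, 0.07]
ee_rot: [[-0.997, -0.071, 0.0], [-0.071, 0.997, 0.0], [-0.0, 0.0, -1.0]]
wrist_force: [0.3, 0.0, 0.4]
gripper_width: 0.628
gripper_force: 0.0
```

>>> arm_command:
  deltas:
    - [0,0,0,0,0,0,1]
    - [0,0,0,0,0,0,1]
    - [0,0,0,0,0,0,1]
    - [0,0,0,0,0,0,1]
    - [0,0,0,0,0,0,1]
    - [0,0,0,0,0,0,1]

```text
time_s: 3.62
tcp_pos: [0.4417, 0.0483, 0.0699]
ee_rot: [[-0.997, -0.071, 0.0], [-0.071, 0.997, 0.0], [-0.0, 0.0, -1.0]]
wrist_force: [-1.3, 1.7, -0.2]
gripper_width: 0.319
gripper_force: 30.0
```

>>> arm_command:
  deltas:
    - [0,0,0,0,0,0.2,1]
    - [0,0,0,0,0,0.4,1]
    - [0,0,0,0,0,0.6,1]
    - [0,0,0,0,0,0.65,1]
    - [0,0,0,0,0,0.65,1]
    - [0,0,0,0,0,0.65,1]

```text
time_s: 4.12
tcp_pos: [0.4424, 0.0484, 0.0639]
ee_rot: [[-0.997, -0.071, 0.001], [-0.071, 0.997, 0.0], [-0.002, 0.0, -1.0]]
wrist_force: [-0.3, 0.3, 6.1]
gripper_width: 0.319
gripper_force: 30.0
```

>>> arm_command:
  deltas:
    - [0,0,0,-0.2,0,0,1]
    - [0,0,0,-0.5,0,0,1]
    - [0,0,0,-0.9,0,0,1]
    - [0,0,0,-1.3,0,0,1]
    - [0,0,0,-1.7,0,0,1]
    - [0,0,0,-2.1,0,0,1]
    - [0,0,0,-2.4,0,0,1]
    - [0,0,0,-2.5,0,0,1]

```text
time_s: 4.78
tcp_pos: [0.4678, 0.0504, 0.0639]
ee_rot: [[-0.997, -0.071, 0.002], [-0.071, 0.997, 0.001], [-0.002, 0.0, -1.0]]
wrist_force: [-1.6, 2.3, 5.8]
gripper_width: 0.317
gripper_force: 30.0
```

>>> arm_command:
  deltas:
    - [0,0,0,-0.15,0,0,1]
    - [0,0,0,-0.3,0,0,1]
    - [0,0,0,-0.45,0,0,1]
    - [0,0,0,-0.6,0,0,1]
    - [0,0,0,-0.75,0,0,1]
    - [0,0,0,-0.85,0,0,1]
    - [0,0,0,-0.9,0,0,1]
    - [0,0,0,-0.9,0,0,1]

```text
time_s: 5.45
tcp_pos: [0.4765, 0.0511, 0.064]
ee_rot: [[-0.997, -0.071, 0.002], [-0.071, 0.997, 0.001], [-0.002, 0.001, -1.0]]
wrist_force: [-2.0, 0.6, 7.2]
gripper_width: 0.322
gripper_force: 30.0
```

>>> arm_command:
  deltas:
    - [0,0,0,-0.05,0,0,1]
    - [0,0,0,-0.1,0,0,1]
    - [0,0,0,-0.15,0,0,1]
    - [0,0,0,-0.2,0,0,1]
    - [0,0,0,-0.25,0,0,1]
    - [0,0,0,-0.3,0,0,1]
    - [0,0,0,-0.3,0,0,1]

```text
time_s: 6.03
tcp_pos: [0.4795, 0.0513, 0.064]
ee_rot: [[-0.997, -0.071, 0.002], [-0.071, 0.997, 0.001], [-0.002, 0.001, -1.0]]
wrist_force: [-1.8, 2.7, 5.9]
gripper_width: 0.319
gripper_force: 30.0
```

>>> arm_command:
  deltas:
    - [0,0,0,-0.05,0,0,1]
    - [0,0,0,-0.1,0,0,1]
    - [0,0,0,-0.15,0,0,1]
    - [0,0,0,-0.2,0,0,1]
    - [0,0,0,-0.25,0,0,1]
    - [0,0,0,-0.25,0,0,1]

```text
time_s: 6.53
tcp_pos: [0.482, 0.0515, 0.064]
ee_rot: [[-0.997, -0.071, 0.002], [-0.071, 0.997, 0.001], [-0.002, 0.001, -1.0]]
wrist_force: [-1.8, 2.5, 6.5]
gripper_width: 0.317
gripper_force: 30.0
```

>>> arm_command:
  deltas:
    - [0,0,0,-0.05,0,0,1]
    - [0,0,0,-0.1,0,0,1]
    - [0,0,0,-0.15,0,0,1]
    - [0,0,0,-0.2,0,0,1]
    - [0,0,0,-0.25,0,0,1]
    - [0,0,0,-0.25,0,0,1]

```text
time_s: 7.03
tcp_pos: [0.4845, 0.0517, 0.064]
ee_rot: [[-0.997, -0.071, 0.002], [-0.071, 0.997, 0.001], [-0.002, 0.001, -1.0]]
wrist_force: [-1.0, 2.2, 6.1]
gripper_width: 0.318
gripper_force: 30.0
```

>>> arm_command:
  deltas:
    - [0,0,0,-0.05,0,0,1]
    - [0,0,0,-0.1,0,0,1]
    - [0,0,0,-0.15,0,0,1]
    - [0,0,0,-0.2,0,0,1]
    - [0,0,0,-0.25,0,0,1]
    - [0,0,0,-0.25,0,0,1]

```text
time_s: 7.53
tcp_pos: [0.487, 0.0519, 0.064]
ee_rot: [[-0.997, -0.071, 0.002], [-0.071, 0.997, 0.001], [-0.002, 0.001, -1.0]]
wrist_force: [-2.2, 2.6, 5.5]
gripper_width: 0.318
gripper_force: 30.0
```

>>> arm_command:
  deltas:
    - [0,0,0,-0.05,0,0,1]
    - [0,0,0,-0.1,0,0,1]
    - [0,0,0,-0.15,0,0,1]
    - [0,0,0,-0.2,0,0,1]
    - [0,0,0,-0.25,0,0,1]
    - [0,0,0,-0.25,0,0,1]

```text
time_s: 8.03
tcp_pos: [0.4895, 0.0521, 0.064]
ee_rot: [[-0.997, -0.071, 0.002], [-0.071, 0.997, 0.001], [-0.002, 0.001, -1.0]]
wrist_force: [-1.2, 2.2, 5.9]
gripper_width: 0.318
gripper_force: 30.0
```

>>> arm_command:
  deltas:
    - [0,0,0,-0.05,0,0,1]
    - [0,0,0,-0.1,0,0,1]
    - [0,0,0,-0.15,0,0,1]
    - [0,0,0,-0.2,0,0,1]
    - [0,0,0,-0.25,0,0,1]
    - [0,0,0,-0.25,0,0,1]

```text
time_s: 8.53
tcp_pos: [0.492, 0.0523, 0.0641]
ee_rot: [[-0.997, -0.071, 0.002], [-0.071, 0.997, 0.001], [-0.002, 0.001, -1.0]]
wrist_force: [-1.5, 2.6, 6.9]
gripper_width: 0.318
gripper_force: 30.0
```

>>> arm_command:
  deltas:
    - [0,0,0,-0.05,0,0,1]
    - [0,0,0,-0.1,0,0,1]
    - [0,0,0,-0.15,0,0,1]
    - [0,0,0,-0.2,0,0,1]
    - [0,0,0,-0.25,0,0,1]
    - [0,0,0,-0.25,0,0,1]

```text
time_s: 9.03
tcp_pos: [0.4929, 0.0523, 0.0638]
ee_rot: [[-0.997, -0.071, -0.001], [-0.071, 0.997, 0.0], [0.001, 0.0, -1.0]]
wrist_force: [-5.0, 4.9, 9.3]
gripper_width: 0.315
gripper_force: 30.0
```

>>> arm_command:
  deltas:
    - [0,0,0,-0.05,0,0,1]
    - [0,0,0,-0.1,0,0,1]
    - [0,0,0,-0.15,0,0,1]
    - [0,0,0,-0.15,0,0,1]

```text
time_s: 9.37
tcp_pos: [0.4931, 0.0523, 0.0638]
ee_rot: [[-0.998, -0.07, -0.004], [-0.07, 0.998, -0.0], [0.004, 0.0, -1.0]]
wrist_force: [-8.0, 5.7, 11.4]
gripper_width: 0.319
gripper_force: 30.0
```

Met the end stop at about 51 mm of travel, with x force rising to 8 N. Opening so it springs up, then lifting.

>>> arm_command:
  deltas:
    - [0,0,0,0,0,0,0.2]
    - [0,0,0,0,0,0,-0.2]
    - [0,0,0,0,0,0,-0.6]
    - [0,0,0,0,0,0,-1]
    - [0,0,0,0,0,0,-1]
    - [0,0,0,0,0,0,-1]

```text
time_s: 9.87
tcp_pos: [0.495, 0.0517, 0.0631]
ee_rot: [[-0.998, -0.07, -0.0], [-0.07, 0.998, -0.0], [0.0, -0.0, -1.0]]
wrist_force: [-0.5, -0.4, -0.7]
gripper_width: 0.686
gripper_force: 0.0
```

>>> arm_command:
  deltas:
    - [0,0,0,0.2,0,-1.0,-1]
    - [0,0,0,0.3,0,-4.0,-1]
    - [0,0,0,0.3,0,-8.0,-1]
    - [0,0,0,0.3,-2.0,-11.0,-1]
    - [0,0,0,0.3,-4.0,-12.0,-1]
    - [0,0,0,0.3,-5.0,-12.0,-1]

```text
time_s: 10.37
tcp_pos: [0.4973, 0.0011, 0.1876]
ee_rot: [[-0.997, -0.071, 0.008], [-0.071, 0.997, 0.002], [-0.008, 0.001, -1.0]]
wrist_force: [-0.0, 0.4, -0.2]
gripper_width: 0.993
gripper_force: 0.0
```

```bash
python3 - <<'E'
from station import *
from h import *
s=sense();print(s["time_s"],s["tcp_pos"],s["ee_rot"][:,1],s["wrist_force"])
C={}
for n in("wrist","scene","top"):
    c=C[n]=capture(n);np.save(f"pics/{n}3.npy",c,allow_pickle=True)
    m,cs=orange(c,amin=15)
    for k in cs:
        r=cv2.minAreaRect(k);print(n,np.round(r[0],1),np.round(r[1]),plane(c,[r[0]],.07).round(4))
    if n=="wrist": w=c["pixels"]
s3=cv2.resize(C["scene"]["pixels"][100:280,180:420],(512,384),interpolation=2)
cv2.imwrite("pics/m3.png",cv2.resize(np.vstack([w,s3]),(400,600)))
E
```

```text
10.3667 [0.49729651 0.00106713 0.18758083] [-0.07068473  0.99749793  0.00124331] [-0.02802329  0.44585322 -0.22661524]
wrist [316.  183.5] [19. 34.] [[0.4919 0.0522 0.07  ]]
scene [239.6 349.8] [23. 61.] [[ 0.4281 -0.6931  0.07  ]]
scene [246.8 245.1] [31. 38.] [[ 0.4201 -0.4143  0.07  ]]
scene [189.8 221.8] [25. 24.] [[ 0.2423 -0.3544  0.07  ]]
scene [371.7  17. ] [20. 40.] [[0.8601 0.6657 0.07  ]]
top [273.7 245.8] [23. 27.] [[ 0.2218 -0.3205  0.07  ]]
top [114.  180.5] [32.  3.] [[0.4121 0.1771 0.07  ]]
top [294.4 186.9] [35. 30.] [[ 0.4039 -0.3826  0.07  ]]
top [385.5 186.5] [51. 17.] [[ 0.4114 -0.6644  0.07  ]]
top [156.5 156. ] [4. 9.] [[0.4938 0.0505 0.07  ]]
top [ 9.9 44.1] [30. 18.] [[0.8695 0.564  0.07  ]]
```

View pics/m3.png

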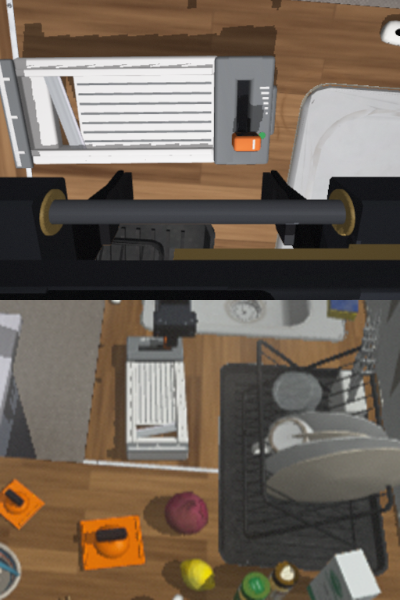

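The selector stands at the green dot (upper panel 247,143) and has been released. Next I'll get the slicer frame from this wrist view, taking both long edges and the lip.

```bash
python3 - <<'E'
from h import *
c=load("pics/wrist3.npy");px=c["pixels"]
h=cv2.cvtColor(px,cv2.COLOR_BGR2HSV);sl=((h[...,1]<60)&(h[...,2]>70)).astype(np.uint8)
sl=cv2.morphologyEx(sl,cv2.MORPH_OPEN,np.ones((3,3)))
top=[];bot=[]
for u in range(60,265,4):
    r=np.flatnonzero(sl[40:225,u])+40
    top.append((u,r[0]));
    # first gap downwards from row 190
    r2=[v for v in range(190,225) if sl[v:v+4,u].sum()==0]
    if r2: bot.append((u,r2[0]))
L=[]
for n,p in(("near",top),("far",bot)):
    p=np.array(p);g=abs(p[:,1]-np.median(p[:,1]))<6;q=plane(c,p[g],.034)
    vx,vy,x0,y0=cv2.fitLine(q[:,:2].astype(np.float32),cv2.DIST_HUBER,0,.01,.01).ravel()
    if vy<0: vx,vy=-vx,-vy
    L.append((vx,vy,x0,y0));print(n,g.sum(),"yaw",np.degrees(np.arctan2(-vx,vy)),"x at y=0:",x0-vx/vy*y0,"x at -.1",x0+vx/vy*(-.1-y0), np.std((q[:,0]-x0)*vy-(q[:,1]-y0)*vx))
R=cv2.Rodrigues(np.array(c["rvec"]))[0];print("cam",-R.T@np.array(c["tvec"]).ravel())
for v in(100,120,150,170,190): print(v,px[v,0:34:1,1].tolist())
cv2.imwrite("pics/lip3.png",cv2.resize(px[60:225,0:120],None,fx=3.5,fy=3.5,interpolation=2))
E
```

```text
near 52 yaw 4.5688405 x at y=0: 0.4086846 x at -.1 0.41667572 0.00022844992814507366
far 52 yaw 4.510545 x at y=0: 0.53055835 x at -.1 0.538447 0.0002944000158969937
cam [ 0.42110215 -0.0044521   0.32991504]
100 [227, 230, 230, 228, 226, 226, 226, 226, 227, 226, 226, 218, 170, 123, 126, 125, 124, 113, 99, 82, 61, 65, 86, 92, 92, 92, 96, 114, 140, 148, 146, 147, 146, 147]
120 [119, 150, 204, 227, 228, 229, 229, 221, 178, 126, 127, 128, 128, 128, 127, 128, 128, 128, 129, 128, 125, 115, 99, 79, 59, 69, 93, 93, 91, 93, 98, 119, 141, 148]
150 [124, 127, 128, 127, 126, 120, 118, 123, 176, 223, 225, 229, 232, 232, 233, 232, 232, 233, 233, 233, 232, 229, 192, 123, 129, 130, 124, 112, 99, 77, 58, 70, 94, 94]
170 [113, 115, 121, 126, 126, 126, 126, 126, 127, 124, 118, 119, 151, 196, 221, 224, 226, 229, 209, 142, 128, 129, 130, 129, 129, 130, 129, 130, 131, 131, 127, 114, 100, 78]
190 [108, 108, 111, 112, 118, 122, 126, 126, 127, 126, 125, 122, 121, 119, 115, 119, 153, 207, 230, 226, 222, 227, 217, 161, 129, 129, 130, 131, 130, 130, 129, 130, 129, 130]
```

View pics/lip3.png

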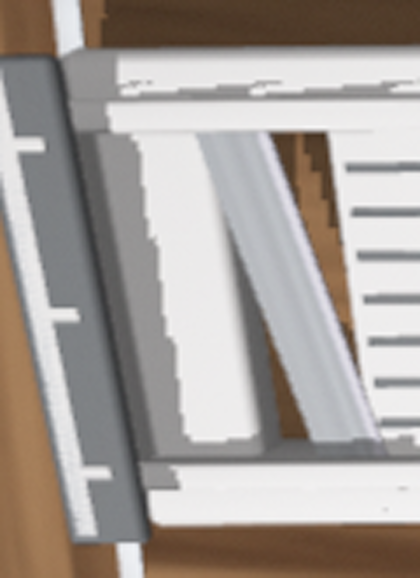

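Slicer yaw is 4.54°, and the width measures 121.9 mm, which confirms the frame. The crop shows the lip edge running from (58,60) to (145,540). Heading for the guard.

>>> arm_command:
  deltas:
    - [0,0,-0.05,0.8,-2.9,-1.0,-1]
    - [0,0,-0.1,1.8,-6.5,-2.0,-1]
    - [0,0,-0.147,2.8,-10.1,-3.0,-1]
    - [0,0,-0.147,3.8,-13.7,-3.0,-1]
    - [0,0,-0.147,4.8,-17.3,-3.0,-1]
    - [0,0,-0.147,5.8,-20.9,-3.0,-1]
    - [0,0,-0.147,6.8,-24.5,-3.0,-1]
    - [0,0,-0.147,7.8,-28.1,-3.0,-1]

```text
time_s: 11.18
tcp_pos: [0.4366, -0.2847, 0.2117]
ee_rot: [[-0.976, -0.217, -0.003], [-0.217, 0.976, 0.001], [0.003, 0.002, -1.0]]
wrist_force: [2.1, -0.3, 0.3]
gripper_width: 1.006
gripper_force: 0.0
```

```bash
python3 - <<'E'
from station import *
from h import *
c=load("pics/wrist3.npy")
a=np.radians(4.54);ey=np.array([-np.sin(a),np.cos(a)]);ex=np.array([np.cos(a),np.sin(a)])
O=np.array([.4748,-.0655])
for p in plane(c,[[16.5,100],[21,120],[26.5,150],[31,170],[35,190]],.047)[:,:2]: print((p-O)@ex,(p-O)@ey)
s=sense();print(s["time_s"],s["tcp_pos"],s["ee_rot"][:,1])
E
```

```text
-0.039805943999095324 -0.12623778777670241
-0.023762096069266304 -0.12578784993560652
0.0013024354553525669 -0.12614276024726082
0.01873019897188281 -0.12567203717180248
0.036758308672308004 -0.12562290155301448
11.1833 [ 0.4366126  -0.28470507  0.21172082] [-0.21679967  0.97621429  0.00188979]
```

>>> arm_command:
  deltas:
    - [0,0,0,1.4,-3.3,-0.3,-1]
    - [0,0,0,2.8,-6.6,-0.5,-1]
    - [0,0,0,3.8,-9.6,-0.8,-1]
    - [0,0,0,3.9,-9.9,-0.8,-1]
    - [0,0,0,3.9,-9.9,-0.8,-1]
    - [0,0,0,3.9,-9.9,-0.8,-1]

```text
time_s: 11.68
tcp_pos: [0.4206, -0.3881, 0.2196]
ee_rot: [[-0.976, -0.216, -0.003], [-0.216, 0.976, 0.002], [0.002, 0.003, -1.0]]
wrist_force: [0.5, 0.2, -0.3]
gripper_width: 0.999
gripper_force: 0.0
```

```bash
python3 - <<'E'
from station import *
from h import *
c=capture("wrist");np.save("pics/w4.npy",c,allow_pickle=True);cv2.imwrite("pics/w4.png",c["pixels"])
s=sense();print(s["time_s"],s["tcp_pos"],s["ee_rot"][:,1])
m,cs=orange(c,amin=500)
for k in cs:
    r=cv2.minAreaRect(k);q=plane(c,cv2.boxPoints(r),.009);print(np.round(r[0],1),np.round(r[1]),q.round(4).tolist(),q.mean(0),[np.linalg.norm(q[i]-q[i-1]).round(4) for i in range(4)])
    d=q[1]-q[0];print("ang",np.degrees(np.arctan2(d[1],d[0])))
    x,y,w,h=cv2.boundingRect(k);b=((c["pixels"].max(2)<60)&(np.arange(384)[:,None]<225)).astype(np.uint8)
    f=np.zeros_like(b);cv2.drawContours(f,[cv2.convexHull(k)],-1,1,-1)
    f=cv2.erode(f,np.ones((9,9)))
    kk=max(cv2.findContours(b&f,0,1)[0],key=cv2.contourArea);r=cv2.minAreaRect(kk)
    q=plane(c,cv2.boxPoints(r),.055);print("bar",np.round(r[0],1),q.round(4).tolist(),q.mean(0));d=q[1]-q[0];print("ang",np.degrees(np.arctan2(d[1],d[0])))
E
```

```text
11.7333 [ 0.4208701  -0.38771029  0.22009158] [-0.216921    0.97618688  0.00211074]
[253.  153.8] [ 93. 103.] [[0.4777, -0.4273, 0.009], [0.3681, -0.446, 0.009], [0.3487, -0.3531, 0.009], [0.4568, -0.3263, 0.009]] [ 0.41279498 -0.38818796  0.009     ] [np.float64(0.1032), np.float64(0.1112), np.float64(0.0949), np.float64(0.1114)]
ang -170.30067544759913
bar [252.5 163.5] [[0.4404, -0.3933, 0.055], [0.3869, -0.4029, 0.055], [0.3836, -0.3853, 0.055], [0.437, -0.3748, 0.055]] [ 0.41194503 -0.38907862  0.055     ]
ang -169.84167089474244
```

View pics/w4.png

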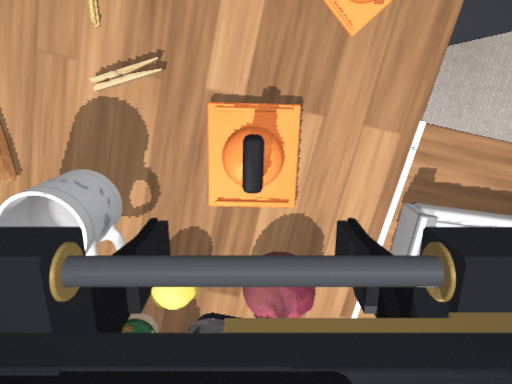

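The wrist view shows the guard at columns 208–300 and rows 103–208, with its bar centred at (252,163), and nothing between the jaw paths. The onion (280,290) and mug (60,220) are clear. Descending.

>>> arm_command:
  deltas:
    - [0,0,0.015,0.4,0.1,2.0,-1]
    - [0,0,0.015,0.8,0.1,5.5,-1]
    - [0,0,0.015,0.8,0.1,9.0,-1]
    - [0,0,0.015,0.8,0.1,12.0,-1]
    - [0,0,0.015,0.8,0.1,14.5,-1]
    - [0,0,0.015,0.8,0.1,16.0,-1]
    - [0,0,0.015,0.8,0.1,16.5,-1]
    - [0,0,0.015,0.8,0.1,16.5,-1]

```text
time_s: 12.4
tcp_pos: [0.4126, -0.3882, 0.0551]
ee_rot: [[-0.979, -0.203, -0.003], [-0.203, 0.979, 0.002], [0.003, 0.002, -1.0]]
wrist_force: [-0.6, -0.4, 0.7]
gripper_width: 1.001
gripper_force: 0.0
```

>>> arm_command:
  deltas:
    - [0,0,0,0,0,0,0]
    - [0,0,0,0,0,0,0.5]
    - [0,0,0,0,0,0,1]
    - [0,0,0,0,0,0,1]
    - [0,0,0,0,0,0,1]
    - [0,0,0,0,0,0,1]
    - [0,0,0,0,0,0,1]
    - [0,0,0,0,0,0,1]

```text
time_s: 13.07
tcp_pos: [0.4129, -0.3899, 0.0565]
ee_rot: [[-0.98, -0.201, 0.0], [-0.201, 0.98, -0.0], [-0.0, -0.0, -1.0]]
wrist_force: [0.3, 0.9, -0.6]
gripper_width: 0.483
gripper_force: 0.0
```

>>> arm_command:
  deltas:
    - [0,0,0,0,0,0,1]
    - [0,0,0,0,0,0,1]
    - [0,0,0,0,0,0,1]
    - [0,0,0,0,0,0,1]
    - [0,0,0,0,0,0,1]
    - [0,0,0,0,0,0,1]

```text
time_s: 13.57
tcp_pos: [0.4128, -0.3897, 0.0563]
ee_rot: [[-0.98, -0.201, -0.0], [-0.201, 0.98, 0.0], [0.0, 0.0, -1.0]]
wrist_force: [0.3, 0.1, -0.3]
gripper_width: 0.23
gripper_force: 30.0
```

Bar gripped (20 mm). Lifting clear of the onion, then carrying to the slicer.

>>> arm_command:
  deltas:
    - [0,0,0,0,0,-2.0,1]
    - [0,0,0,0,0,-5.5,1]
    - [0,0,0,0,0,-9.0,1]
    - [0,0,0,0,0,-12.0,1]
    - [0,0,0.03,-1.0,2.0,-12.0,1]
    - [0,0,0.06,-2.4,4.9,-12.0,1]
    - [0,0,0.09,-3.8,7.9,-12.0,1]
    - [0,0,0.123,-5.3,11.0,-12.0,1]

```text
time_s: 14.23
tcp_pos: [0.4423, -0.2703, 0.1761]
ee_rot: [[-0.997, -0.076, -0.0], [-0.076, 0.997, 0.0], [0.0, 0.0, -1.0]]
wrist_force: [0.2, -0.5, -1.2]
gripper_width: 0.228
gripper_force: 30.0
```

>>> arm_command:
  deltas:
    - [0,0,0,-1.0,3.0,0,1]
    - [0,0,0,-2.2,6.5,0,1]
    - [0,0,0,-3.4,10.0,0,1]
    - [0,0,0,-4.5,13.2,0,1]
    - [0,0,0,-4.9,14.2,1.0,1]
    - [0,0,0,-4.9,14.2,3.5,1]
    - [0,0,0,-4.9,14.2,6.0,1]
    - [0,0,0,-4.9,14.2,6.8,1]

```text
time_s: 14.9
tcp_pos: [0.4774, -0.1256, 0.1049]
ee_rot: [[-0.997, -0.079, -0.007], [-0.079, 0.997, 0.001], [0.007, 0.001, -1.0]]
wrist_force: [-0.3, -0.4, -1.1]
gripper_width: 0.231
gripper_force: 30.0
```

```bash
python3 - <<'E'
from station import *
from h import *
C={n:capture(n) for n in("wrist","scene","top")}
s=sense();print(s["time_s"],s["tcp_pos"],s["ee_rot"][:,1],s["wrist_force"])
for n,c in C.items():
    np.save(f"pics/{n}5.npy",c,allow_pickle=True);m,cs=orange(c,amin=15)
    for k in cs:
        r=cv2.minAreaRect(k);print(n,np.round(r[0],1),np.round(r[1]),round(r[2],1),plane(c,[r[0]],.056).round(4))
s3=cv2.resize(C["scene"]["pixels"][100:250,210:410],(512,384),interpolation=2)
cv2.imwrite("pics/m5.png",cv2.resize(np.hstack([C["wrist"]["pixels"],s3]),(800,300),interpolation=cv2.INTER_AREA))
E
```

```text
15.05 [ 0.4799945  -0.1263577   0.10804924] [-7.96307816e-02  9.96824356e-01 -3.77450585e-04] [ 0.3549905  -0.07007282 -1.69352213]
wrist [271.5 294. ] [14.  9.] 90.0 [[ 0.5284 -0.1088  0.056 ]]
wrist [230.5 294.8] [15.  8.] 69.0 [[ 0.531  -0.1353  0.056 ]]
wrist [252.  186.5] [117. 168.] 90.0 [[ 0.4572 -0.1271  0.056 ]]
scene [240.3 351.8] [23. 62.] 74.1 [[ 0.4297 -0.6964  0.056 ]]
scene [189.8 221.8] [25. 24.] 45.0 [[ 0.2389 -0.3482  0.056 ]]
scene [273. 167.] [24. 32.] 90.0 [[ 0.4803 -0.1295  0.056 ]]
scene [371.7  17. ] [20. 40.] 21.8 [[0.8655 0.6864 0.056 ]]
top [273.7 245.8] [23. 27.] 36.3 [[ 0.2228 -0.3213  0.056 ]]
top [386.3 185.9] [51. 17.] 68.2 [[ 0.4166 -0.6716  0.056 ]]
top [212.8 170.8] [16. 30.] 86.6 [[ 0.4533 -0.1268  0.056 ]]
top [156.5 156. ] [4. 9.] 90.0 [[0.4978 0.0537 0.056 ]]
top [10.8 45. ] [33. 18.] 35.5 [[0.874  0.5693 0.056 ]]
```

View pics/m5.png

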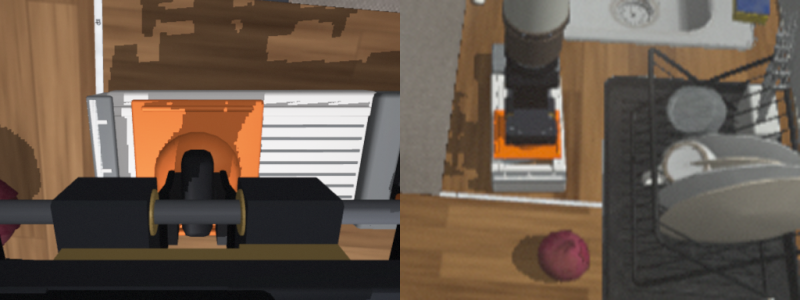

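The guard is over the rails (wrist panel 132–265, 100–235), short of the lip (90–130). I'll check its sideways offset numerically before lowering.

```bash
python3 - <<'E'
from h import *
c=load("pics/wrist5.npy");m,cs=orange(c,amin=500)
k=max(cs,key=cv2.contourArea)[:,0]
a=np.radians(4.54);ey=np.array([-np.sin(a),np.cos(a)]);ex=np.array([np.cos(a),np.sin(a)]);O=np.array([.4748,-.0655])
R=cv2.Rodrigues(np.array(c["rvec"]))[0];print("cam",-R.T@np.array(c["tvec"]).ravel())
top=[(u,k[k[:,0]==u][:,1].min()-.5) for u in range(180,330,8)]
for z in(.058,.062):
    q=(plane(c,top,z)[:,:2]-O); print("near edge x",(q@ex).round(4))
h=cv2.cvtColor(c["pixels"],cv2.COLOR_BGR2HSV);sl=((h[...,1]<60)&(h[...,2]>70))
e=[(u,np.flatnonzero(sl[90:200,u])[0]+90-.5) for u in range(345,460,10)]
print("slicer edge x",((plane(c,e,.034)[:,:2]-O)@ex).round(4))
left=[(k[k[:,1]==v][:,0].min()-.5,v) for v in range(135,225,10)];right=[(k[k[:,1]==v][:,0].max()+.5,v) for v in range(135,200,10)]
for p in(left,right): print("y",((plane(c,p,.06)[:,:2]-O)@ey).round(4))
E
```

```text
cam [ 0.40348337 -0.13153043  0.24831245]
near edge x [-0.0572 -0.0572 -0.0572 -0.0572 -0.0572 -0.0572 -0.0572 -0.0572 -0.0572
 -0.0572 -0.0572 -0.0572 -0.0572 -0.0572 -0.0572 -0.0572 -0.0572 -0.0572
 -0.0572]
near edge x [-0.0576 -0.0576 -0.0576 -0.0576 -0.0576 -0.0576 -0.0576 -0.0576 -0.0576
 -0.0576 -0.0576 -0.0576 -0.0576 -0.0576 -0.0576 -0.0576 -0.0576 -0.0576
 -0.0576]
slicer edge x [-0.0628 -0.0628 -0.0628 -0.0628 -0.0628 -0.0628 -0.0628 -0.0628 -0.0628
 -0.0628 -0.0628 -0.0628]
y [-0.1065 -0.1068 -0.1067 -0.1065 -0.1068 -0.1066 -0.107  -0.1068 -0.1066]
y [-0.0131 -0.0132 -0.0129 -0.0131 -0.0133 -0.0129 -0.0131]
```

```bash
cat > chk.py <<'E'
from station import *
from h import *
c=capture("wrist");np.save("pics/w6.npy",c,allow_pickle=True);m,cs=orange(c,amin=500)
k=max(cs,key=cv2.contourArea)[:,0]
a=np.radians(4.54);ey=np.array([-np.sin(a),np.cos(a)]);ex=np.array([np.cos(a),np.sin(a)]);O=np.array([.4748,-.0655])
s=sense();p=s["tcp_pos"];print(s["time_s"],p,s["wrist_force"])
zp=p[2]-.0563+.008
u=int(np.median(k[:,0]));top=[(u,k[k[:,0]==u][:,1].min()-.5)]
h=cv2.cvtColor(c["pixels"],cv2.COLOR_BGR2HSV);sl=((h[...,1]<60)&(h[...,2]>70))
e=[(u,np.flatnonzero(sl[60:200,u])[0]+60-.5) for u in range(345,460,10)]
print("plate near",(plane(c,top,zp)[:,:2]-O)@ex,"slicer near",np.median((plane(c,e,.034)[:,:2]-O)@ex),"(want difference .005)")
v=np.arange(140,195,10)
l=[(k[k[:,1]==y][:,0].min()-.5,y) for y in v];r=[(k[k[:,1]==y][:,0].max()+.5,y) for y in v]
print("plate y",[np.median((plane(c,q,zp)[:,:2]-O)@ey).round(4) for q in(l,r)],"tcp in slicer",(p[:2]-O)@ex,(p[:2]-O)@ey)
E
python3 chk.py
```

```text
15.1 [ 0.4808026  -0.12641228  0.10901432] [ 0.0014416   0.43767819 -1.1243123 ]
plate near [-0.05447423] slicer near -0.0629075964403844 (want difference .005)
plate y [np.float64(-0.1084), np.float64(-0.0136)] tcp in slicer 0.001162248971636351 -0.06119629422044117
```

Settled, the guard sits 3.4 mm too far towards +x. Correcting.

>>> arm_command:
  deltas:
    - [0,0,0,0.34,0,0.3,1]
    - [0,0,0,0.34,0,0.6,1]
    - [0,0,0,0.34,0,0.6,1]
    - [0,0,0,0.34,0,0.6,1]

```text
time_s: 15.43
tcp_pos: [0.4769, -0.1264, 0.1028]
ee_rot: [[-0.997, -0.079, 0.001], [-0.079, 0.997, 0.0], [-0.001, -0.0, -1.0]]
wrist_force: [-0.3, 0.7, -1.4]
gripper_width: 0.222
gripper_force: 30.0
```

```bash
python3 chk.py
```

```text
15.4833 [ 0.47702938 -0.12634691  0.10279993] [ 0.4287189   0.06361331 -2.24777697]
plate near [-0.05737257] slicer near -0.06311367533940992 (want difference .005)
plate y [np.float64(-0.1083), np.float64(-0.0132)] tcp in slicer -0.0025939564502888077 -0.06083245571501806
```

>>> arm_command:
  deltas:
    - [0,0,0,0.05,0,0.4,1]
    - [0,0,0,0.05,0,0.8,1]
    - [0,0,0,0.05,0,1.2,1]
    - [0,0,0,0.05,0,1.5,1]
    - [0,0,0,0.05,0,1.7,1]
    - [0,0,0,0.05,0,1.8,1]
    - [0,0,0,0.05,0,1.8,1]
    - [0,0,0,0.05,0,1.8,1]

```text
time_s: 16.15
tcp_pos: [0.4763, -0.1263, 0.0852]
ee_rot: [[-0.997, -0.08, -0.0], [-0.08, 0.997, -0.0], [0.0, -0.0, -1.0]]
wrist_force: [-2.7, 1.1, 6.8]
gripper_width: 0.225
gripper_force: 30.0
```

Seated on the rails (z matches to 0.1 mm). Sliding towards the stop with slightly less down force.

>>> arm_command:
  deltas:
    - [0,0,0,0,-0.2,-0.05,1]
    - [0,0,0,0,-0.5,-0.06,1]
    - [0,0,0,0,-0.8,-0.06,1]
    - [0,0,0,0,-1.1,-0.06,1]
    - [0,0,0,0,-1.4,-0.06,1]
    - [0,0,0,0,-1.7,-0.06,1]
    - [0,0,0,0,-2.0,-0.06,1]
    - [0,0,0,0,-2.0,-0.06,1]

```text
time_s: 16.82
tcp_pos: [0.4784, -0.1468, 0.0852]
ee_rot: [[-0.997, -0.079, 0.001], [-0.079, 0.997, -0.0], [-0.001, -0.0, -1.0]]
wrist_force: [1.0, 0.7, 4.3]
gripper_width: 0.23
gripper_force: 30.0
```

>>> arm_command:
  deltas:
    - [0,0,0,0,-0.1,0,1]
    - [0,0,0,0,-0.2,0,1]
    - [0,0,0,0,-0.3,0,1]
    - [0,0,0,0,-0.4,0,1]
    - [0,0,0,0,-0.5,0,1]
    - [0,0,0,0,-0.55,0,1]
    - [0,0,0,0,-0.55,0,1]

```text
time_s: 17.4
tcp_pos: [0.4786, -0.1508, 0.0853]
ee_rot: [[-0.997, -0.08, 0.001], [-0.08, 0.997, 0.001], [-0.001, 0.001, -1.0]]
wrist_force: [-0.4, 7.4, 6.6]
gripper_width: 0.226
gripper_force: 30.0
```

>>> arm_command:
  deltas:
    - [0,0,0,0,-0.05,0,1]
    - [0,0,0,0,-0.1,0,1]
    - [0,0,0,0,-0.15,0,1]
    - [0,0,0,0,-0.2,0,1]
    - [0,0,0,0,-0.2,0,1]

```text
time_s: 17.82
tcp_pos: [0.4786, -0.1515, 0.0854]
ee_rot: [[-0.997, -0.079, 0.001], [-0.079, 0.997, 0.003], [-0.001, 0.003, -1.0]]
wrist_force: [-1.8, 15.0, 10.5]
gripper_width: 0.223
gripper_force: 30.0
```

Home against the stop (15 N). Releasing and retreating.

>>> arm_command:
  deltas:
    - [0,0,0,0,0,0,0.6]
    - [0,0,0,0,0,0,0.3]
    - [0,0,0,0,0,0,-0.2]
    - [0,0,0,0,0,0,-0.2]
    - [0,0,0,0,0.2,-0.2,-0.2]
    - [0,0,0,0,0.2,-0.3,-0.2]

```text
time_s: 18.32
tcp_pos: [0.4778, -0.1519, 0.0877]
ee_rot: [[-0.997, -0.079, -0.001], [-0.079, 0.997, -0.0], [0.001, -0.0, -1.0]]
wrist_force: [0.3, -0.2, 0.3]
gripper_width: 0.52
gripper_force: 0.0
```

>>> arm_command:
  deltas:
    - [0,0,0,0,0,-1.0,-0.2]
    - [0,0,0,0,0,-3.0,-0.2]
    - [0,0,0,0,0,-6.0,-0.2]
    - [0,0,0,0,0,-9.0,-0.2]
    - [0,0,0,3.0,2.0,-12.0,-0.2]
    - [0,0,0,6.0,2.0,-14.0,-0.2]
    - [0,0,0,6.0,2.0,-14.0,-0.2]
    - [0,0,0,6.0,2.0,-14.0,-0.2]

```text
time_s: 18.98
tcp_pos: [0.4163, -0.1367, 0.2298]
ee_rot: [[-0.997, -0.08, 0.005], [-0.08, 0.997, 0.0], [-0.005, -0.0, -1.0]]
wrist_force: [0.5, 0.2, -0.9]
gripper_width: 0.601
gripper_force: 0.0
```

```bash
python3 - <<'E'
from station import *
from h import *
C={n:capture(n) for n in("wrist","scene","top")}
s=sense();print(s["time_s"],s["tcp_pos"],s["wrist_force"])
a=np.radians(4.54);ey=np.array([-np.sin(a),np.cos(a)]);ex=np.array([np.cos(a),np.sin(a)]);O=np.array([.4748,-.0655])
for n,c in C.items():
    m,cs=orange(c,amin=15)
    for k in cs:
        r=cv2.minAreaRect(k);P=plane(c,[r[0]],.038)[0,:2]
        if abs(P[0]-.48)<.1 and abs(P[1]+.05)<.2:
            q=(plane(c,cv2.boxPoints(r),.038)[:,:2]-O);print(n,np.round(r[0],1),np.round(r[1]),(q@ex).round(4),(q@ey).round(4))
u=C["wrist"]["pixels"];v=cv2.resize(C["scene"]["pixels"][100:280,180:420],(512,384),interpolation=2)
cv2.imwrite("pics/m7.png",cv2.resize(np.hstack([u,v]),(800,300),interpolation=cv2.INTER_AREA))
E
```

```text
19.1333 [ 0.41696479 -0.1366684   0.22715243] [-0.31329513 -0.0330151  -0.53336197]
wrist [237.  213.5] [83. 86.] [-0.0573 -0.0573  0.0363  0.0364] [-0.1256 -0.0379 -0.0358 -0.13  ]
scene [273. 174.] [32. 20.] [-0.0525 -0.0526  0.0558  0.0524] [-0.119  -0.0402 -0.0403 -0.119 ]
scene [280.  123.5] [7. 4.] [0.0241 0.0387 0.0376 0.0232] [0.1526 0.1525 0.1198 0.1199]
top [220. 177.] [ 7. 26.] [-0.0313 -0.0325 -0.0555 -0.0543] [-0.0385 -0.1224 -0.1221 -0.0385]
top [156.4 156. ] [4. 9.] [0.0417 0.0461 0.0338 0.0293] [0.1369 0.1072 0.105  0.1347]
```

View pics/m7.png

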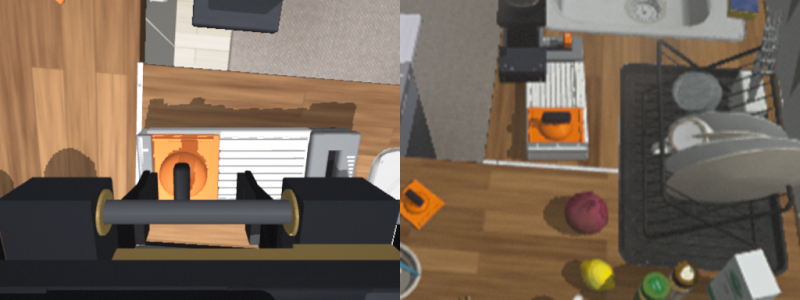

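The guard is home: its +y edge is at -38 mm and the other edge is under the lip at (145,190). The onion and lemon have not moved. I'll do a quick check from saved images that the selector is back up, using the same triangulation before and after.

```bash
python3 - <<'E'
from h import *
def sel(f,xy):
    c=load(f);m,cs=orange(c,lo=(3,140,90),amin=8);u=proj(c,[[*xy,.061]])[0]
    k=min(cs,key=lambda k:np.linalg.norm(np.array(cv2.minAreaRect(k)[0])-u));M=cv2.moments(k)
    return c,[M["m10"]/M["m00"],M["m01"]/M["m00"]],cv2.contourArea(k)
for xy,A,B in(((.442,.0484),"w1","top0"),((.442,.0484),"w2","top0"),((.442,.0484),"w1","scene0"),((.493,.0523),"wrist3","top3"),((.493,.0523),"wrist3","top5"),((.493,.0523),"w1","w1")):
    if A==B: continue
    a,u,ka=sel(f"pics/{A}.npy",xy);b,v,kb=sel(f"pics/{B}.npy",xy);print(A,B,np.round(u,1),np.round(v,1),ka,kb,tri(a,u,b,v))
# apparent length along y: implied top height, w2 (up) vs wrist3
for f,xy in(("w1",(.442,.0484)),("w2",(.442,.0484)),("wrist3",(.493,.0523))):
    c=load(f"pics/{f}.npy");m,cs=orange(c,lo=(3,140,90));u=proj(c,[[*xy,.061]])[0]
    k=min(cs,key=lambda k:np.linalg.norm(np.array(cv2.minAreaRect(k)[0])-u));x,y,w,h=cv2.boundingRect(k)
    R=cv2.Rodrigues(np.array(c["rvec"]))[0];cz=(-R.T@np.array(c["tvec"]).ravel())[2];print(f,w,h,"top z",cz-K(c)[0,0]*.028/w)
E
```

```text
w1 top0 [322.2 203.9] [156.7 171.4] 534.5 27.5 (array([0.45292792, 0.05535083, 0.03303204]), np.float64(0.0011372818290154903))
w2 top0 [260.8 219.7] [156.7 171.4] 1025.0 27.5 (array([0.44730838, 0.04956558, 0.0539755 ]), np.float64(0.0014943345058278411))
w1 scene0 [322.2 203.9] [265.5 123.3] 534.5 27.5 (array([0.44306797, 0.04865274, 0.062817  ]), np.float64(1.91885510876608e-05))
wrist3 top3 [315.1 183.2] [157.2 155.8] 642.0 20.0 (array([0.49195056, 0.04901178, 0.07418602]), np.float64(0.004115135680460358))
wrist3 top5 [315.1 183.2] [157.2 155.9] 642.0 21.0 (array([0.4970462 , 0.05309036, 0.05535723]), np.float64(0.00404538597477672))
w1 35 23 top z 0.07435080890959123
w2 45 32 top z 0.05457657445049019
wrist3 37 23 top z 0.07450999742888698
```

The selector's apparent top height is 74.5 mm after release against 74.4 mm in the comparable view before, so it is up. Handing in.

```bash
python3 -c "
from station import *
print(finish_job())"
```

```text
the job is handed in; nothing more can be done
None
```

The job is handed in: the blade is closed with the selector at its end stop by the green dot, back up as far as the camera views can tell, and the larger guard is on the rails, under the lip and home against the stop. I saw no sign that the onion, lemon or mug moved.

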